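Free the seized clamp pin and open the strap

ROBOT

A 7-joint arm with a two-finger parallel gripper is mounted at the origin on a cart in front of the work surface, level with it; the furniture and walls round the work are solid. World frame = base frame: x ahead of the robot, y to its left, z up, the work surface at z = 0. Lengths are in m, angles in rad, forces in N, time in s.
With the tool pointing down it reaches from about 0.4 to 0.85 m from the base axis. Payload 6.9 kg.
Tool frame: the origin (TCP) lies between the finger pads; the fingertips stand 22 mm ahead of it and the grasp point (between the pads) lies 3 mm ahead of it; z points along the fingers, y is the line along which they close (so a half turn about z gives the same grasp; the last joint's range is limited). The gripper opens to 85 mm and grips with 20 to 120 N. Pads are 22 mm wide; open, the fingers measure 114 mm over their backs; the gripper's body (76 mm by 85 mm) begins 54 mm behind the grasp point. The pads swing forward as they close: fully open they stand 13 mm farther back than shut.
Start: joints at [-1.03, 0.507, -0.238, 1.5, 0.126, 1.149, -0.155], TCP at [0.264, 0.567, 0.253] pointing down, gripper open.
Joint ranges: [-3.08, 3.08], [-0.24, 2.05], [-1.43, 1.35], [0, 2.5], [-1.52, 4.66], [0.17, 1.96], [-2.89, 2.89]. Speed limits (rad/s): [2.39, 2.39, 3.14, 3.14, 3.14, 3.14, 3.14].

INTERFACE

Orientations are given as a unit quaternion [w, x, y, z].
In Python, from workcell import env gives the robot as it stands.
- The arm moves only by the tool carry_out, never from a script. Its argument "steps" is a list of rows, each a list of 5 numbers: the shift along the tool's x, y, z in cm, then the turn about the tool's z in rad, then the opening, from -1 (shut) to 1 (fully open). A call has 1 to 5 rows; each row is the pose to reach, as a shift and turn from the pose commanded when the call began, along the tool's axes at that moment; what a row does not reach only later rows make up. A row lasts 1/8 s, in which the tool goes at most 62.5 mm and 10.7 degrees, less where a joint would pass 70% of its speed; a pose out of reach is approached as far as the arm can. A call with a gripper value outside its range is refused whole. The fingers move at their own pace and stop on an object; "squeeze" is the grip in N (left out, the last holds). Time passes only in rows, so rows that repeat a pose let the fingers close. It gives the time, the measured TCP pose, the force, the opening and the grip force at its end, in the units of the state.
- env.sense(): the state, without advancing time (a new reading comes with each control period).
- env.capture(name): name is "scene" or "top" or "wrist"; returns the picture (400x640x3 uint8, red, green, blue); there is no depth.
- env.camera_params(name): a dict with "K" (3x3 intrinsics, pixels), "world_from_camera" (4x4, takes a point from camera to world coordinates). Camera axes: x right, y up, looking along -z (the intrinsics and any distortion apply to the point x, -y, -z); pixel columns grow to the right and rows downward; lengths in m; the calibration is good to about 2 mm. A picture is of the moment at which its call begins: read the wrist's pose just before it. camera_params takes no time and is no camera call; for the wrist camera it gives the pose at the moment of the call.
- env.hand_in(): hands the job in; it is judged then, once.
Trained networks look in the newest picture that a camera, given by its name, has taken for a name from the list of things; names that differ only in an ending like _2 or _b are one class to them, and where a whole thing is asked for, a point or a joint stands for the part that bears it (a point fixed in the world has none). Each returns a list of dicts, best first, with "conf" (0 to 1); they miss things now and then, are a little off and sometimes report something else, mostly with a low value. They report only what shows in the picture. A call takes as long as a camera call.
- env.boxes_of(camera, thing): "xy" ([column, row] in pixels, amid what is visible of it).
- env.landmark_of(camera, thing): "xy" ([column, row] in pixels: a listed point, or the origin of a listed thing).
The state is a dict: "time": time; "joints": joint angles; "qvel": joint speeds; "joint_efforts": joint torques, N m; "ee_pos": TCP position; "tcp_rot": TCP orientation; "ft_force": force on the tool from outside, world axes, zero at the start; "ft_torque": the same for the moment, N m; "finger_gap": opening from 0.0 (shut) to 1.0 (fully open); "grasp_force": force on a finger pad.
Only numpy, scipy, OpenCV 4.12 (cv2) and the standard library are available. Lean on these libraries where they do the work, as an engineer would, in place of code of your own. Each camera call takes 0.05 s, during which the arm holds its last target. There are 200 camera calls.

TASK

The T-handled pin that locks the clamp strap has seized in its bush and will not come with a straight pull: work it out by twisting it back and forth while you pull it up. Put the pin in the parts bin, then swing the strap well clear of the round bar (through at least about 60 degrees) and leave it there. Leave the other things on the bench where they lie.

Things in the scene. Friction and masses are not known exactly. Their poses are not given: they have to be found in the camera images.
- pin_bar (a point): Centre of the handle bar of the loose T-handled steel pin (about 240 g), on the pin's axis, about 128 mm above the bench when seated. The bar is 76 mm long (point x axis), 14 mm wide (y), 16 mm high (z, up along the pin); grasp it from above across its width. At the start it lies within 10 degrees of the fixture's x axis. The pin drags a few N in its bush.
- pin_mid (a point): Point on the pin's axis half-way along it, 63 mm above its foot and 55 mm below pin_bar; z runs up along the pin. The shank is 16 mm in diameter with a round collar of 38 mm, 57 to 71 mm above the foot, that bars the strap; at the foot a cross lug 36 mm long, 8 mm wide and 5 mm high lies parallel to the bar, hidden in the bush.
- bush_mouth (a point): Centre of the bush's round mouth (41 mm), 60 mm up. The pin's lug catches at rises of 3, 15, 27 and 39 mm (counted from the seated pin); 52 mm is right out. To pass catches 1 and 3 turn the bar 25 to 40 degrees anticlockwise (from above) of the fixture's x axis, for 2 and 4 as far clockwise; stops at 42. It turns across only at rises of 12-15, 24-27, 36-39 mm: just under a catch.
- fixture: Grey fixture fixed on the bench (a monitor overhangs its right end from 0.19 m up), base plate 135 x 190 x 10 mm. Origin on the bench near its middle, x away from the robot at yaw 0, y to the left, z up. A vee block at y = -15 mm holds a round bar 24 mm thick along x, top 61 mm up. Square aluminium bush housing, 60 mm wide and 60 mm high, axis at x = -36, y = +45 mm.
- strap_post (a point): Middle of the upright grip post (16 mm diameter, 22 mm high) on the free end of the flat steel strap, 142 mm from the pivot; the post's foot is 80 mm and its top 102 mm above the bench. The strap is 28 mm wide and 12 mm thick, its lower face 68 mm above the bench.
- strap_pivot (a point): Point on the strap's vertical pivot axis, at the height of strap_post, above the fixture's y = -65 mm.
- strap (a joint): Angle of the strap about its pivot, rad: 0 = shut, lying over the round bar along the fixture's y axis; grows to 1.6 as the free end swings anticlockwise seen from above, towards the robot. The seated pin stands in the way and allows only about 3 degrees. It turns with light friction (about 1 N at the post) and stays where it is left.
- bin: Open parts bin fixed to the bench, 160 (x) x 104 (y) x 68 mm high, walls 2 mm; origin at the centre of its underside, z up. Wall at +x 68 mm high, front wall at -x 31 mm high, side walls sloping between them. Floor 2 mm above the bench.
- plug_gauge: Bystander: plug gauge lying on the bench, 122 mm long along its y axis, 22 mm thick; origin at the middle, underside.
- chip_brush: Bystander: flat brush lying on the bench, 158 mm long along its y axis; origin at the middle, underside.

How it is judged:
On the way, in this order (a step that is already met when the one before it is completed fails the run):
1. the pin's foot is drawn up out of the mouth of the bush (z of pin_mid in the frame of bush_mouth above 0.064 m), for 0.1 s.
2. the pin is in the bin, let go and at rest (x of pin_mid in the frame of bin between -0.085 and 0.085 m and y of pin_mid in the frame of bin between -0.058 and 0.058 m and height (world z) of pin_mid below 0.085 m and contact force between the fingers and tee_pin below 0.2 N and linear speed of tee_pin below 0.03 m/s), for 0.3 s.
3. the strap is swung clear of the round bar (value of joint strap above 1 rad), for 0.2 s.
At the end, for the whole second after the job is handed in: The pin is in the bin, released and at rest (its mid-point within the bin's outline and under 85 mm above the bench), and the strap stands still, swung open by more than 1.0 rad (all of step 2 and value of joint strap above 1 rad and velocity of joint strap between -0.05 and 0.05 rad/s); the robot touches nothing.
It fails at once if a bystander (plug gauge, brush) is shifted by more than 40 mm (distance of any of plug_gauge, chip_brush from where it was at the start of the episode above 0.04 m).
It also fails if it takes over 67 s, if anything falls off the work surface, if the arm or the gripper's body presses on something with over 40 N, if the wrist force passes 120 N, or if a joint passes its speed limit or range.

## Working session

There is one attempt and no reset: what is moved stays moved. The work goes in short steps, Python scripts to look and compute and a tool call to move; the robot and the scene stay as the last step left them, time stands still between calls to the robot, and variables do not carry over. Pictures are saved under pics/ and viewed, at most 10 in all, crops included, and the job is handed in when it is done.

Besides the shell and the picture viewer there is one more tool, called after ">>>" as a command line: name --pt "numbers of a row" for each row, then --argument value for the rest. carry_out: Moves the arm, as the interface text tells. Its arguments: {"type":"object","properties":{"steps":{"type":"array"},"squeeze":{"type":"number"}},"required":["steps"]}

```bash
ls; mkdir -p pics; cat > h.py <<'E'
import numpy as np, cv2
from workcell import env
def P(c):
    p=env.camera_params(c);K=np.array(p["K"]);T=np.array(p["world_from_camera"]);return K,T,p
def ray(c,xy,par=None):
    K,T,p=par or P(c)
    d=np.array([(xy[0]-K[0,2])/K[0,0],-(xy[1]-K[1,2])/K[1,1],-1.])
    d=T[:3,:3]@d;return T[:3,3],d/np.linalg.norm(d)
def atz(c,xy,z,par=None):
    o,d=ray(c,xy,par);return o+d*(z-o[2])/d[2]
def tri(rs):
    A=np.zeros((3,3));b=np.zeros(3)
    for o,d in rs:
        M=np.eye(3)-np.outer(d,d);A+=M;b+=M@o
    x=np.linalg.solve(A,b);return x,[np.linalg.norm(np.cross(x-o,d)) for o,d in rs]
def save(c,n,img=None):
    img=env.capture(c) if img is None else img
    cv2.imwrite("pics/"+n,img[:,:,::-1]);return img
E
python3 - <<'E'
from h import *
np.set_printoptions(precision=4,suppress=True)
s=env.sense();print(s["time"],s["ee_pos"],s["tcp_rot"],s["ft_force"])
cams=["scene","top","wrist"];ims=[];par={}
for c in cams:
    par[c]=P(c);im=save(c,c+"0.png");ims.append(im)
print(list(par["top"][2]),{k:v for k,v in par["top"][2].items() if k not in("K","world_from_camera")})
Z=dict(pin_bar=.128,pin_mid=.073,bush_mouth=.06,strap_post=.091,strap_pivot=.091,fixture=0,bin=0,plug_gauge=0,chip_brush=0)
for t in Z:
    rs=[]
    for c in cams:
        r=env.landmark_of(c,t)
        if r:
            print(t,c,r[0]["xy"],round(r[0]["conf"],2),atz(c,r[0]["xy"],Z[t],par[c]))
            if r[0]["conf"]>.3: rs.append(ray(c,r[0]["xy"],par[c]))
    if len(rs)>1: print("  tri",*tri(rs))
cv2.imwrite("pics/a.png",cv2.resize(np.vstack(ims[:2]),(480*1,600))[:,:,::-1])
E
```

```text
pics
0.0 [0.2637 0.5661 0.2524] [-0.0002  0.2162  0.9764 -0.0009] [ 0.634  -0.3519 -0.4288]
['K', 'world_from_camera'] {}
pin_bar scene [286.1, 192.4] 0.62 [0.5336 0.0961 0.128 ]
pin_bar top [292.0, 177.8] 0.89 [0.5309 0.1025 0.128 ]
  tri [0.5289 0.1015 0.1325] [np.float64(0.001276034255279469), np.float64(0.0012760342552795673)]
pin_mid scene [285.3, 218.3] 0.7 [0.5329 0.0991 0.073 ]
pin_mid top [293.7, 184.7] 0.81 [0.5275 0.1007 0.073 ]
  tri [0.5278 0.1015 0.0763] [np.float64(0.0013539054782467548), np.float64(0.0013539054782468008)]
bush_mouth scene [286.6, 226.0] 0.91 [0.5263 0.1015 0.06  ]
bush_mouth top [293.9, 182.4] 0.58 [0.5354 0.1006 0.06  ]
  tri [0.5342 0.0988 0.0553] [np.float64(0.002907694097497804), np.float64(0.0029076940974978377)]
strap_post scene [267.0, 207.0] 0.92 [0.5636 0.118  0.091 ]
strap_post top [282.9, 164.2] 0.94 [0.5691 0.1235 0.091 ]
  tri [0.566  0.1208 0.092 ] [np.float64(0.0038348664164035247), np.float64(0.003834866416403614)]
strap_pivot scene [324.2, 189.0] 0.65 [ 0.5429 -0.0098  0.091 ]
strap_pivot top [346.3, 176.4] 0.73 [ 0.5419 -0.0133  0.09
[... 263 characters left out ...]
.002429393572862416), np.float64(0.002429393572862355)]
bin scene [212.5, 278.7] 0.59 [0.5519 0.253  0.    ]
bin top [228.4, 177.4] 0.56 [0.5602 0.2578 0.    ]
  tri [ 0.5574  0.2547 -0.0013] [np.float64(0.004410439206324374), np.float64(0.004410439206324358)]
plug_gauge scene [339.8, 288.1] 0.7 [0.3844 0.0978 0.    ]
plug_gauge top [292.8, 184.1] 0.73 [0.5437 0.105  0.    ]
  tri [ 0.4985  0.0706 -0.0639] [np.float64(0.06757764416984616), np.float64(0.06757764416984623)]
chip_brush scene [408.3, 243.4] 0.68 [ 0.3882 -0.0996  0.    ]
chip_brush top [381.1, 245.2] 0.65 [ 0.3982 -0.1009  0.    ]
  tri [ 0.3956 -0.1042 -0.006 ] [np.float64(0.00361431060422342), np.float64(0.003614310604223531)]
```

```bash
python3 - <<'E'
import cv2
a=cv2.imread("pics/scene0.png")[120:340,150:450];b=cv2.imread("pics/top0.png")[100:290,190:430]
a=cv2.resize(a,(800,587),interpolation=2);cv2.imwrite("pics/sc.png",a)
cv2.imwrite("pics/tc.png",cv2.resize(b,(758,600),interpolation=2))
E
```

```text
(no output)
```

View pics/sc.png

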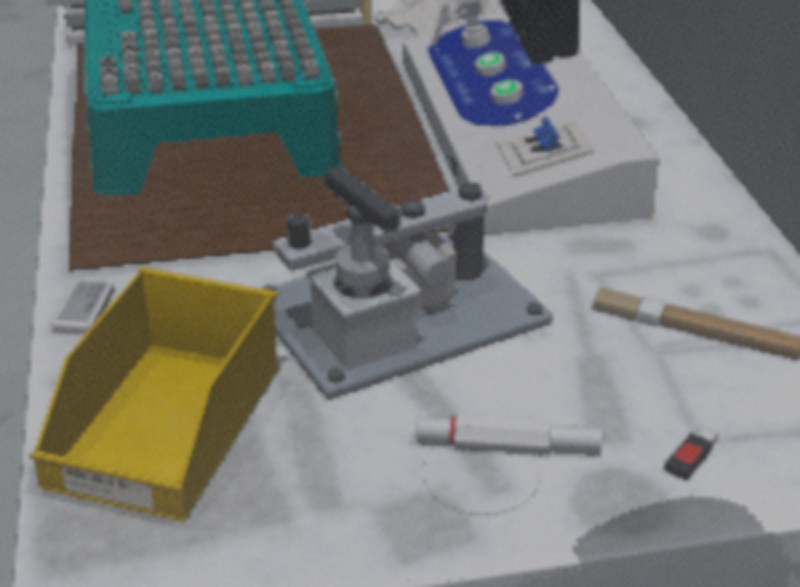

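View pics/tc.png

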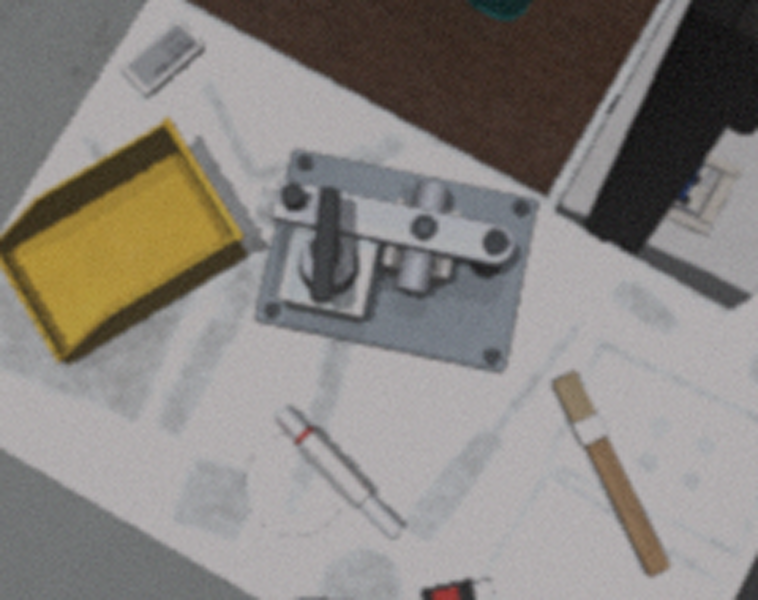

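The pictures match the reports: the bar runs from about (294,160) to (291,195) in the top image, and the strap from its post (283,164) to the pivot (346,176). The bin sits left at (228,177). The top camera's plug_gauge report was wrong; that is the pin. I'll move closer for the wrist camera.

>>> carry_out --pt "-8 -6 -1 -0.15 1" --pt "-13 -10 -2 -0.3 1" --pt "-18 -14 -3 -0.3 1" --pt "-23 -17 -3 -0.3 1" --pt "-28 -21 -3 -0.3 1"

```text
time: 2.12
ee_pos: [0.4116, 0.2909, 0.283]
tcp_rot: [0.001, 0.068, 0.998, 0.0]
ft_force: [1.0, -0.2, 0.4]
finger_gap: 1.0
grasp_force: 0.0
```

```bash
python3 - <<'E'
from h import *
np.set_printoptions(precision=4,suppress=True)
s=env.sense();print(s["time"],s["ee_pos"],s["tcp_rot"],s["joints"])
from scipy.spatial.transform import Rotation as R
q=s["tcp_rot"];T=np.eye(4);T[:3,:3]=R.from_quat([q[1],q[2],q[3],q[0]]).as_matrix();T[:3,3]=s["ee_pos"]
print(T[:3,:3]);print(np.linalg.inv(T)@P("wrist")[1])
E
```

```text
2.125 [0.4116 0.2909 0.283 ] [0.0006 0.0679 0.9977 0.0004] [-0.4649  0.2957 -0.2678  1.763   0.0872  1.0929  0.6731]
[[-0.9908  0.1355  0.0012]
 [ 0.1355  0.9908  0.0007]
 [-0.0011  0.0009 -1.    ]]
[[ 0.0005  0.9522  0.3054  0.0791]
 [ 1.     -0.0004 -0.0004  0.0007]
 [-0.0003  0.3054 -0.9522 -0.1203]
 [ 0.      0.      0.      1.    ]]
```

>>> carry_out --pt "-3 -6 0 0 1" --pt "-6 -11 0 0 1" --pt "-8.4 -15 0 0 1" --pt "-8.4 -15 0 0 1"

```text
time: 2.62
ee_pos: [0.4748, 0.1284, 0.2824]
tcp_rot: [0.0, 0.072, 0.997, -0.001]
ft_force: [0.3, 0.5, 0.3]
finger_gap: 0.995
grasp_force: 0.0
```

```bash
cat > look.py <<'E'
from h import *
import json,sys
tag=sys.argv[1]; things=sys.argv[2:]
np.set_printoptions(precision=4,suppress=True)
K,T,_=P("wrist");s=env.sense();save("wrist",tag+".png")
print(s["time"],s["ee_pos"])
out=dict(K=K.tolist(),T=T.tolist())
for t in things:
    r=env.landmark_of("wrist",t)
    if r: out[t]=r[0]["xy"];print(t,r[0]["xy"],r[0]["conf"])
json.dump(out,open(tag+".json","w"))
E
python3 look.py w1 pin_bar pin_mid bush_mouth strap_post strap_pivot bin
```

```text
2.625 [0.4748 0.1284 0.2824]
pin_bar [296.8, 257.2] 0.86
pin_mid [296.5, 228.7] 0.69
bush_mouth [297.6, 227.1] 0.58
strap_post [326.1, 275.5] 0.66
strap_pivot [184.6, 265.2] 0.93
bin [434.7, 210.4] 0.81
```

>>> carry_out --pt "0 6 0 0 1" --pt "0 6 0 0 1"

```text
time: 3.22
ee_pos: [0.4808, 0.1979, 0.2823]
tcp_rot: [-0.0, 0.064, 0.998, 0.002]
ft_force: [-0.7, -0.8, -0.1]
finger_gap: 1.001
grasp_force: 0.0
```

```bash
python3 look.py w2 pin_bar pin_mid bush_mouth strap_post strap_pivot bin
python3 - <<'E'
from h import *
import json
np.set_printoptions(precision=4,suppress=True)
a,b=[json.load(open(f"w{i}.json")) for i in (1,2)]
for t in a:
    if t in("K","T") or t not in b: continue
    print(t,*tri([ray("w",v[t],(np.array(v["K"]),np.array(v["T"]),0)) for v in(a,b)]))
E
```

```text
3.225 [0.4808 0.1979 0.2823]
pin_bar [213.4, 260.5] 0.61
pin_mid [227.2, 234.1] 0.68
bush_mouth [228.4, 231.2] 0.97
strap_post [254.0, 278.4] 0.57
strap_pivot [106.4, 267.2] 0.68
bin [372.5, 213.5] 0.95
pin_bar [0.5317 0.1029 0.1252] [np.float64(7.653080750572566e-06), np.float64(7.653080750584289e-06)]
pin_mid [0.5332 0.0988 0.0594] [np.float64(0.0013290406661225526), np.float64(0.001329040666122503)]
bush_mouth [0.5315 0.1    0.0577] [np.float64(0.000656059085220727), np.float64(0.0006560590852206432)]
strap_post [0.576  0.1231 0.0834] [np.float64(0.00014324878913880138), np.float64(0.0001432487891387297)]
strap_pivot [ 0.5347 -0.0034  0.1058] [np.float64(9.509307976362983e-05), np.float64(9.50930797636935e-05)]
bin [0.5512 0.2553 0.0085] [np.float64(0.0007193763519176149), np.float64(0.0007193763519173338)]
```

View pics/w2.png

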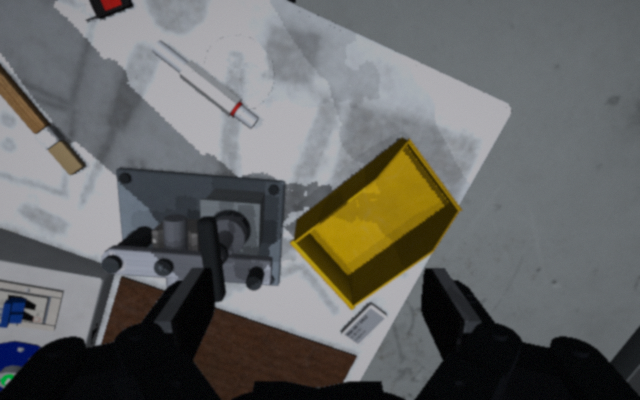

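The wrist view shows the bar from about (206,218) to (218,300), plate near edge from (118,168) to (284,182), strap post at (255,278) and bin centred near (372,220). I'll zoom in to get the yaw.

```bash
python3 - <<'E'
import cv2,numpy as np
a=cv2.imread("pics/w1.png")[160:310,180:380];b=cv2.imread("pics/w2.png")[160:310,100:300]
cv2.imwrite("pics/z.png",np.hstack([cv2.resize(a,(400,300),interpolation=2),cv2.resize(b,(400,300),interpolation=2)]))
E
```

```text
(no output)
```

View pics/z.png

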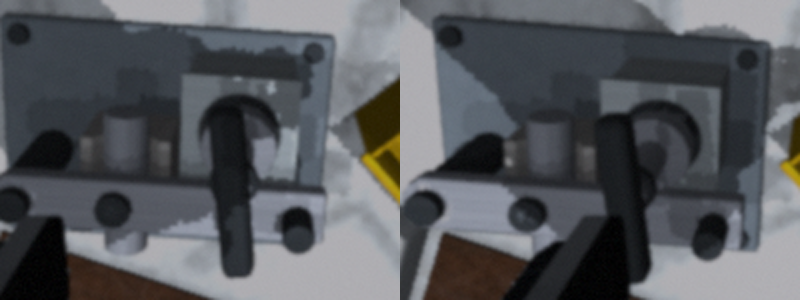

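```bash
python3 - <<'E'
from h import *
import json
np.set_printoptions(precision=4,suppress=True)
a,b=[json.load(open(f"w{i}.json")) for i in (1,2)]
pa,pb=[(np.array(v["K"]),np.array(v["T"]),0) for v in(a,b)]
def ang(d): return np.degrees(np.arctan2(d[1],d[0]))
for p,n,f,e1,e2 in((pa,(293,216),(298.5,296),(182,169),(346.5,179)),(pb,(207.5,221),(219,298),(117.5,168),(284,181))):
    N,F=atz(0,n,.136,p),atz(0,f,.136,p);A,B=atz(0,e1,.01,p),atz(0,e2,.01,p)
    print("bar",N,F,(N+F)/2,np.linalg.norm(F-N),ang(F-N)," edge",A,B,np.linalg.norm(B-A),ang(B-A)-90)
print("tri ends",tri([ray(0,(293,216),pa),ray(0,(207.5,221),pb)]),tri([ray(0,(298.5,296),pa),ray(0,(219,298),pb)]))
s=env.sense();print(s["ee_pos"],s["tcp_rot"],s["time"])
E
```

```text
bar [0.4905 0.1072 0.136 ] [0.5628 0.1    0.136 ] [0.5266 0.1036 0.136 ] 0.0726124462554935 -5.672494168299122  edge [ 0.4622 -0.0222  0.01  ] [0.4997 0.1582 0.01  ] 0.18429467999344065 -11.735816990708727
bar [0.4921 0.1098 0.136 ] [0.562  0.1042 0.136 ] [0.527 0.107 0.136] 0.07018199901238774 -4.6372878521042615  edge [ 0.4599 -0.022   0.01  ] [0.4983 0.1593 0.01  ] 0.1853819395342345 -11.958462564631859
tri ends (array([0.4953, 0.1056, 0.1243]), [np.float64(0.0006482469943378208), np.float64(0.00064824699433789)]) (array([0.5725, 0.0976, 0.1195]), [np.float64(0.0004959734444775851), np.float64(0.0004959734444775819)])
[0.4816 0.1913 0.2825] [ 0.0001  0.0685  0.9977 -0.0002] 3.575
```

>>> carry_out --pt "-3 -4 2 -0.04 1" --pt "-6 -8.1 4 -0.04 1" --pt "-6 -8.1 4 -0.04 1" --pt "-6 -8.1 4 -0.04 1"

```text
time: 4.08
ee_pos: [0.5299, 0.1036, 0.2424]
tcp_rot: [-0.0, 0.048, 0.999, 0.0]
ft_force: [-0.3, -0.1, 0.8]
finger_gap: 0.999
grasp_force: 0.0
```

```bash
python3 look.py w3 pin_bar bush_mouth strap_post strap_pivot fixture
python3 - <<'E'
from h import *
import json
np.set_printoptions(precision=4,suppress=True)
v=json.load(open("w3.json"));p=(np.array(v["K"]),np.array(v["T"]),0)
for t,z in dict(pin_bar=.128,bush_mouth=.06,strap_post=.091,strap_pivot=.091,fixture=0).items():
    if t in v: print(t,atz(0,v[t],z,p))
s=env.sense();print(s["ee_pos"],s["tcp_rot"],s["time"])
a=cv2.imread("pics/w3.png")[100:350,160:480];cv2.imwrite("pics/z3.png",cv2.resize(a,(640,500),interpolation=2))
E
```

```text
4.075 [0.5299 0.1036 0.2424]
pin_bar [316.2, 205.9] 0.67
strap_post [348.5, 237.7] 0.8
strap_pivot [175.1, 218.7] 0.9
fixture [268.5, 192.2] 0.94
pin_bar [0.5292 0.1037 0.128 ]
strap_post [0.5714 0.1261 0.091 ]
strap_pivot [ 0.5413 -0.0119  0.091 ]
fixture [0.5517 0.0508 0.    ]
[0.5299 0.1046 0.2428] [0.0003 0.0472 0.9989 0.0002] 4.375
```

View pics/z3.png

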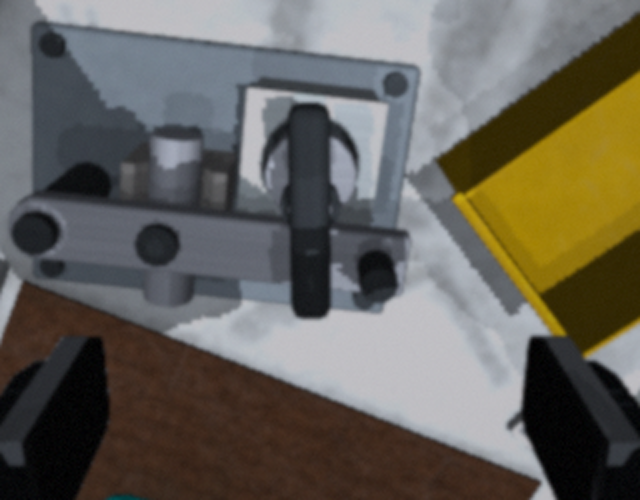

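The bar (crop x=310, from y=105 to 315) is aligned with the tool and centred at (0.529, 0.104). The fixture's yaw is about -12°, so the bar stands about 6.5° anticlockwise of the fixture's x axis. I'll descend and grip.

>>> carry_out --pt "0 0 5 0 1" --pt "0 0 9 0 0.5" --pt "0 0 11 0 0" --pt "0 0 11 0 -0.6" --pt "0 0 11 0 -1" --squeeze 80

```text
time: 5.0
ee_pos: [0.5305, 0.1037, 0.1334]
tcp_rot: [0.001, 0.048, 0.999, -0.0]
ft_force: [-1.1, -5.1, 4.7]
finger_gap: 0.152
grasp_force: 72.4
```

>>> carry_out --pt "0 0 0 0 -1" --pt "0 0 0 0 -1" --pt "0 0 0 0 -1"

```text
time: 5.38
ee_pos: [0.5304, 0.103, 0.1334]
tcp_rot: [0.001, 0.048, 0.999, -0.0]
ft_force: [-2.7, -4.5, 7.4]
finger_gap: 0.147
grasp_force: 78.9
```

>>> carry_out --pt "0 0 -0.1 -0.12 -1" --pt "0 0 -0.1 -0.25 -1" --pt "0 0 -0.1 -0.37 -1" --pt "0 0 -0.1 -0.45 -1" --pt "0 0 -0.1 -0.45 -1" --squeeze 110

```text
time: 6.0
ee_pos: [0.5307, 0.1027, 0.1336]
tcp_rot: [0.001, -0.175, 0.984, -0.0]
ft_force: [0.9, -5.6, -1.9]
finger_gap: 0.142
grasp_force: 107.9
```

>>> carry_out --pt "0 0 -0.4 0 -1" --pt "0 0 -0.8 0 -1" --pt "0 0 -1.2 0 -1" --pt "0 0 -1.3 0 -1" --pt "0 0 -1.3 0 -1"

```text
time: 6.62
ee_pos: [0.5294, 0.1035, 0.1463]
tcp_rot: [-0.001, -0.176, 0.984, -0.0]
ft_force: [-2.6, -4.7, -6.0]
finger_gap: 0.142
grasp_force: 107.8
```

>>> carry_out --pt "0 0 -0.1 0.12 -1" --pt "0 0 -0.1 0.3 -1" --pt "0 0 -0.1 0.48 -1" --pt "0 0 -0.1 0.66 -1" --pt "0 0 -0.1 0.84 -1"

```text
time: 7.25
ee_pos: [0.5296, 0.1037, 0.1477]
tcp_rot: [-0.0, 0.243, 0.97, -0.0]
ft_force: [-3.7, -5.4, -2.8]
finger_gap: 0.141
grasp_force: 108.2
```

>>> carry_out --pt "0 0 0 0.14 -1" --pt "0 0 0 0.28 -1" --pt "0 0 0 0.28 -1"

```text
time: 7.62
ee_pos: [0.5299, 0.1037, 0.1477]
tcp_rot: [0.0, 0.374, 0.927, -0.0]
ft_force: [-3.0, -6.1, -3.0]
finger_gap: 0.14
grasp_force: 108.2
```

>>> carry_out --pt "0 0 -0.4 0 -1" --pt "0 0 -0.8 0 -1" --pt "0 0 -1.15 0 -1" --pt "0 0 -1.15 0 -1"

```text
time: 8.12
ee_pos: [0.5302, 0.1037, 0.1595]
tcp_rot: [0.0, 0.374, 0.928, 0.0]
ft_force: [-3.0, -4.7, -2.8]
finger_gap: 0.145
grasp_force: 108.3
```

>>> carry_out --pt "0 0 0 -0.14 -1" --pt "0 0 0 -0.32 -1" --pt "0 0 0 -0.5 -1" --pt "0 0 0 -0.68 -1" --pt "0 0 0 -0.86 -1"

```text
time: 8.75
ee_pos: [0.5314, 0.1034, 0.16]
tcp_rot: [0.002, -0.05, 0.999, -0.0]
ft_force: [-0.4, -6.5, -3.3]
finger_gap: 0.141
grasp_force: 108.4
```

>>> carry_out --pt "0 0 0 -0.14 -1" --pt "0 0 0 -0.26 -1" --pt "0 0 0 -0.26 -1"

```text
time: 9.12
ee_pos: [0.5312, 0.1033, 0.16]
tcp_rot: [0.001, -0.176, 0.984, -0.0]
ft_force: [-0.5, -5.6, -1.1]
finger_gap: 0.141
grasp_force: 108.6
```

>>> carry_out --pt "0 0 -0.4 0 -1" --pt "0 0 -0.8 0 -1" --pt "0 0 -1.15 0 -1" --pt "0 0 -1.15 0 -1"

```text
time: 9.62
ee_pos: [0.5301, 0.1039, 0.171]
tcp_rot: [0.0, -0.176, 0.984, 0.0]
ft_force: [-2.5, -3.8, -1.0]
finger_gap: 0.141
grasp_force: 108.8
```

>>> carry_out --pt "0 0 0 0.14 -1" --pt "0 0 0 0.32 -1" --pt "0 0 0 0.5 -1" --pt "0 0 0 0.68 -1" --pt "0 0 0 0.86 -1"

```text
time: 10.25
ee_pos: [0.5297, 0.104, 0.1706]
tcp_rot: [-0.0, 0.253, 0.968, 0.0]
ft_force: [-1.8, -3.4, -3.6]
finger_gap: 0.141
grasp_force: 108.4
```

>>> carry_out --pt "0 0 0 0.14 -1" --pt "0 0 0 0.26 -1" --pt "0 0 0 0.26 -1"

```text
time: 10.62
ee_pos: [0.5299, 0.1041, 0.1706]
tcp_rot: [0.0, 0.373, 0.928, -0.0]
ft_force: [-2.3, -4.4, -2.6]
finger_gap: 0.142
grasp_force: 108.5
```

>>> carry_out --pt "0 0 -0.4 0 -1" --pt "0 0 -0.8 0 -1" --pt "0 0 -1.2 0 -1" --pt "0 0 -1.7 0 -1" --pt "0 0 -2.2 0 -1"

```text
time: 11.25
ee_pos: [0.5306, 0.1043, 0.1933]
tcp_rot: [0.001, 0.373, 0.928, 0.001]
ft_force: [0.7, -0.5, -2.6]
finger_gap: 0.137
grasp_force: 108.4
```

```bash
python3 - <<'E'
from h import *
np.set_printoptions(precision=4,suppress=True)
pr=P("scene");im=save("scene","s2.png")
for t in("pin_mid","pin_bar","bush_mouth","bin"):
    for c in("scene",):
        r=env.landmark_of(c,t);print(t,r[:1])
s=env.sense();print(s["time"],s["ee_pos"],s["tcp_rot"],s["joints"])
cv2.imwrite("pics/s2c.png",cv2.resize(im[140:320,160:400],(640,480),interpolation=2)[:,:,::-1])
E
```

```text
pin_mid [{'xy': [286.2, 191.3], 'conf': 0.87}]
pin_bar [{'xy': [282.3, 163.0], 'conf': 0.76}]
bush_mouth [{'xy': [287.0, 229.6], 'conf': 0.77}]
bin [{'xy': [214.2, 276.8], 'conf': 0.74}]
11.5 [0.5301 0.1038 0.1924] [0.0001 0.3736 0.9276 0.0001] [-0.2421  0.4316  0.0049  1.8161 -0.0027  0.8936  0.5692]
```

View pics/s2c.png

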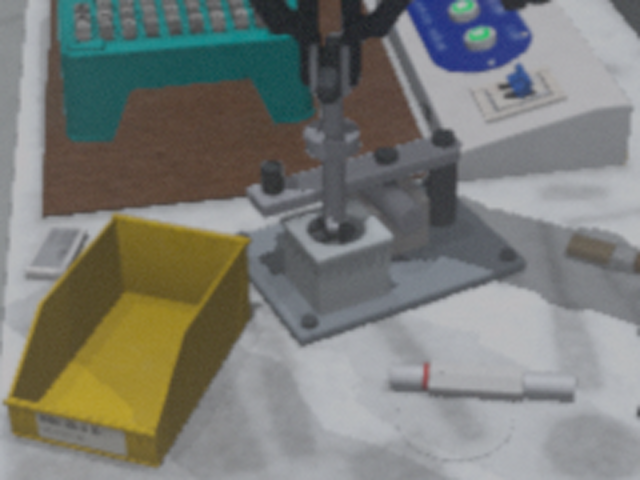

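The pin is out: its foot shows above the bush mouth at crop (332,225). Next is the bin pose, from its corners in the w2 and top pictures.

```bash
python3 - <<'E'
from h import *
import json
np.set_printoptions(precision=4,suppress=True)
v=json.load(open("w2.json"));pw=(np.array(v["K"]),np.array(v["T"]),0);pt=P("top")
c=lambda x,y:(190+x/3.158,100+y/3.158)
for p,H,L in((pw,[(293,241),(352,305)],[(407,140),(460,209)]),(pt,[c(168,122),c(243,240)],[c(65,362),c(0,243)])):
    h=[atz(0,q,.068,p)[:2] for q in H];l=[atz(0,q,.031,p)[:2] for q in L]
    a=(h[0]+h[1])/2;b=(l[0]+l[1])/2;d=a-b
    print(h,l,"c",(a+b)/2,np.linalg.norm(d),np.linalg.norm(h[0]-h[1]),np.degrees(np.arctan2(d[1],d[0])))
s=env.sense()
from scipy.spatial.transform import Rotation as R
q=s["tcp_rot"];M=R.from_quat([q[1],q[2],q[3],q[0]]).as_matrix();print(M)
g=np.array([.555,.2555])+.05*np.array([np.cos(np.radians(-55)),np.sin(np.radians(-55))])
print(g,M.T@np.r_[g-s["ee_pos"][:2],.235-s["ee_pos"][2]])
E
```

```text
[array([0.5473, 0.1659]), array([0.6297, 0.2179])] [array([0.4663, 0.2944]), array([0.549 , 0.3482])] c [0.5481 0.2566] 0.15262093591132517 0.09748675595712973 -58.01646351532478
[array([0.6339, 0.214 ]), array([0.5482, 0.1599])] [array([0.4674, 0.2894]), array([0.5545, 0.3393])] c [0.551  0.2506] 0.15047997962192766 0.1013155766633391 -57.85369984251018
[[-0.7209  0.6931  0.0002]
 [ 0.6931  0.7209  0.0001]
 [-0.      0.0002 -1.    ]]
[0.5837 0.2145] [ 0.0381  0.117  -0.0426]
```

>>> carry_out --pt "0 0 -2.5 0 -1" --pt "0 0 -4.5 0 -1" --pt "0 0 -4.5 0 -1"

```text
time: 11.88
ee_pos: [0.5308, 0.1039, 0.2384]
tcp_rot: [0.001, 0.374, 0.928, 0.001]
ft_force: [0.4, -0.1, -2.9]
finger_gap: 0.14
grasp_force: 108.5
```

>>> carry_out --pt "1 2.5 0 -0.15 -1" --pt "2.2 5.5 0 -0.33 -1" --pt "3.2 8.5 0 -0.51 -1" --pt "4.2 11 0 -0.69 -1" --pt "4.2 11 0 -0.87 -1"

```text
time: 12.5
ee_pos: [0.5756, 0.215, 0.2354]
tcp_rot: [-0.001, -0.057, 0.998, 0.001]
ft_force: [-0.5, -0.6, -2.7]
finger_gap: 0.14
grasp_force: 108.5
```

>>> carry_out --pt "0 0 0 -0.18 -1" --pt "0 0 0 -0.34 -1" --pt "0 0 0 -0.46 -1" --pt "0 0 0 -0.46 -1"

```text
time: 13.0
ee_pos: [0.5756, 0.2118, 0.2359]
tcp_rot: [-0.001, -0.278, 0.961, 0.0]
ft_force: [-0.1, -0.2, -2.1]
finger_gap: 0.142
grasp_force: 108.4
```

```bash
python3 look.py w4 bin pin_mid
python3 - <<'E'
from h import *
import json
np.set_printoptions(precision=4,suppress=True)
v=json.load(open("w4.json"));p=(np.array(v["K"]),np.array(v["T"]),0)
if "bin" in v: print(atz(0,v["bin"],.0,p))
s=env.sense();print(s["ee_pos"],s["tcp_rot"],s["time"])
E
```

```text
13.0 [0.5756 0.2118 0.2359]
bin [369.3, 170.6] 0.65
[0.5488 0.2588 0.    ]
[0.5758 0.212  0.2367] [-0.0005 -0.2772  0.9608  0.    ] 13.15
```

View pics/w4.png

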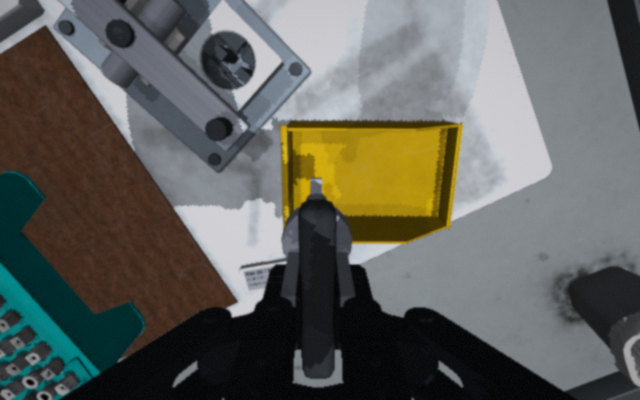

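>>> carry_out --pt "0 0 4 0 -1" --pt "0 0 8 0 -1" --pt "0 0 10 0 -1" --pt "0 0 10.6 0 -1" --pt "0 0 10.8 0 -1"

```text
time: 13.78
ee_pos: [0.5763, 0.2124, 0.1297]
tcp_rot: [0.0, -0.278, 0.961, 0.0]
ft_force: [0.2, 0.6, -1.5]
finger_gap: 0.141
grasp_force: 108.5
```

>>> carry_out --pt "0 0 0.1 0 -1" --pt "0 0 0.2 0 -1"

```text
time: 14.02
ee_pos: [0.5765, 0.2123, 0.1282]
tcp_rot: [0.001, -0.278, 0.961, 0.0]
ft_force: [-0.5, 0.6, -2.7]
finger_gap: 0.148
grasp_force: 108.5
```

>>> carry_out --pt "0 0 0.1 0 -1" --pt "0 0 0.2 0 -1" --pt "0 0 0.2 0 -1"

```text
time: 14.4
ee_pos: [0.5763, 0.2122, 0.126]
tcp_rot: [0.0, -0.278, 0.96, -0.0]
ft_force: [-1.3, 0.2, 3.5]
finger_gap: 0.137
grasp_force: 109.3
```

>>> carry_out --pt "0 0 0 0 -0.3" --pt "0 0 0 0 0.3" --pt "0 0 0 0 0.6" --pt "0 0 0 0 0.6" --pt "0 0 -1 0 0.6"

```text
time: 15.02
ee_pos: [0.5755, 0.2119, 0.135]
tcp_rot: [-0.001, -0.278, 0.96, -0.0]
ft_force: [-0.8, -0.5, 0.5]
finger_gap: 0.802
grasp_force: 0.0
```

>>> carry_out --pt "0 0 -5 0 0.6" --pt "0 0 -10 0 0.6" --pt "0 0 -10 0 0.6"

```text
time: 15.4
ee_pos: [0.5779, 0.2134, 0.2405]
tcp_rot: [0.004, -0.278, 0.96, 0.001]
ft_force: [-0.3, 0.1, -1.4]
finger_gap: 0.799
grasp_force: 0.0
```

```bash
python3 - <<'E'
from h import *
np.set_printoptions(precision=4,suppress=True)
im=save("scene","s5.png");w=save("wrist","w5.png")
s=env.sense();print(s["time"],s["ee_pos"],s["tcp_rot"])
for c in("scene","wrist"):
  for t in("pin_mid","pin_bar"): print(c,t,env.landmark_of(c,t)[:1])
a=cv2.resize(im[160:310,150:350],(533,400));b=w[:300,160:427]
cv2.imwrite("pics/m5.png",np.hstack([a,cv2.resize(b,(267,300)) if 0 else np.vstack([b,np.zeros((100,267,3),np.uint8)])])[:,:,::-1])
E
```

```text
15.5 [0.5761 0.2121 0.2361] [ 0.0007 -0.2783  0.9605 -0.0001]
scene pin_mid [{'xy': [223.5, 233.2], 'conf': 0.62}]
scene pin_bar [{'xy': [219.6, 205.7], 'conf': 0.72}]
wrist pin_mid [{'xy': [313.9, 182.3], 'conf': 0.92}]
wrist pin_bar [{'xy': [314.7, 202.4], 'conf': 0.58}]
```

View pics/m5.png

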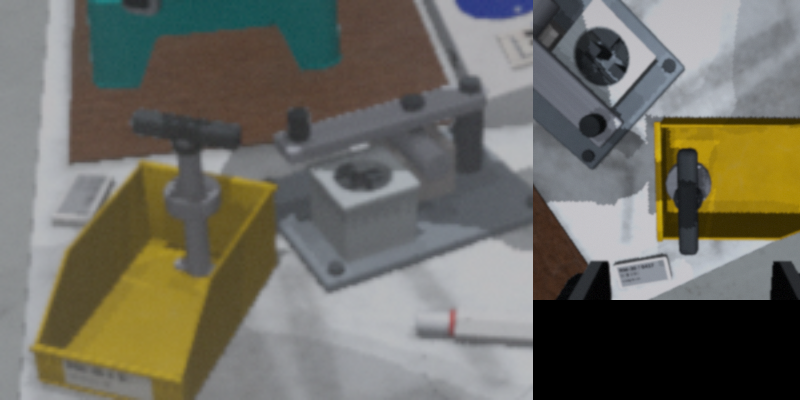

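The pin stands upright and at rest in the bin, foot at crop (190,265). The strap post is free, so I'll turn the tool to straddle it, with y along the swing tangent.

>>> carry_out --pt "1 -1.5 0 0.15 0" --pt "2.2 -3 0 0.33 0" --pt "3.5 -5 0 0.51 0" --pt "5 -7 0 0.69 0" --pt "5 -7 0 0.87 0"

```text
time: 16.32
ee_pos: [0.571, 0.1233, 0.2344]
tcp_rot: [-0.001, 0.157, 0.988, -0.001]
ft_force: [1.0, 0.5, 0.2]
finger_gap: 0.501
grasp_force: 0.0
```

>>> carry_out --pt "0 0 0 0.18 0" --pt "0 0 0 0.36 0" --pt "0 0 0 0.54 0" --pt "0 0 0 0.72 0" --pt "0 0 0 0.9 0"

```text
time: 16.95
ee_pos: [0.5708, 0.1262, 0.2343]
tcp_rot: [-0.001, 0.569, 0.822, -0.001]
ft_force: [-0.3, 0.1, 0.4]
finger_gap: 0.501
grasp_force: 0.0
```

>>> carry_out --pt "0 0 0 0.18 0" --pt "0 0 0 0.36 0" --pt "0 0 0 0.54 0" --pt "0 0 0 0.57 0" --pt "0 0 0 0.57 0"

```text
time: 17.58
ee_pos: [0.571, 0.1264, 0.2348]
tcp_rot: [-0.0, 0.775, 0.632, -0.001]
ft_force: [0.3, 0.6, 0.3]
finger_gap: 0.498
grasp_force: 0.0
```

```bash
python3 look.py w6 strap_post strap_pivot
python3 - <<'E'
from h import *
import json
np.set_printoptions(precision=4,suppress=True)
v=json.load(open("w6.json"));p=(np.array(v["K"]),np.array(v["T"]),0)
for t in("strap_post","strap_pivot"):
    if t in v: print(t,atz(0,v[t],.091,p))
s=env.sense();print(s["ee_pos"],s["tcp_rot"],s["time"],s["joints"])
from scipy.spatial.transform import Rotation as R
q=s["tcp_rot"];print(R.from_quat([q[1],q[2],q[3],q[0]]).as_matrix())
E
```

```text
17.575 [0.571  0.1264 0.2348]
strap_post [318.9, 195.7] 0.55
strap_pivot [320.1, 349.7] 0.97
strap_post [0.5708 0.1252 0.091 ]
strap_pivot [ 0.5434 -0.0154  0.091 ]
[0.5712 0.1262 0.2352] [-0.0001  0.7751  0.6318 -0.0001] 17.725 [-0.4295  0.4668  0.2638  1.6419 -0.1356  1.0511 -0.3282]
[[ 0.2017  0.9794 -0.0003]
 [ 0.9794 -0.2017 -0.0001]
 [-0.0001 -0.0002 -1.    ]]
```

View pics/w6.png

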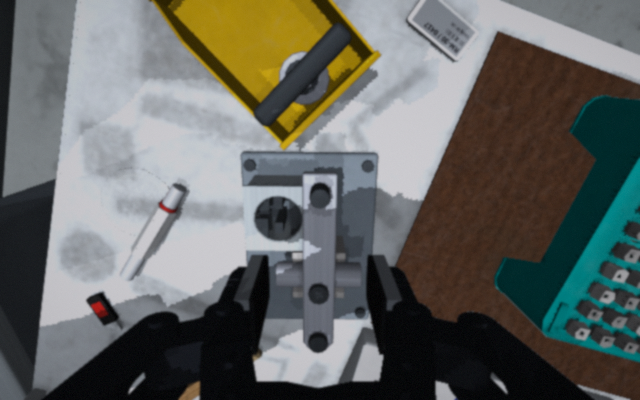

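The strap is aligned with the tool, with the post at (319,195) under the TCP and the pivot at (320,345). I'll descend and cage the post.

>>> carry_out --pt "0 0 5 0 0" --pt "0 0 10 0 0" --pt "0 0 12.8 0 0" --pt "0 0 12.8 0 -0.35" --pt "0 0 12.8 0 -0.35" --squeeze 20

```text
time: 18.35
ee_pos: [0.572, 0.1262, 0.1086]
tcp_rot: [0.0, 0.776, 0.631, 0.001]
ft_force: [1.1, -0.4, 0.5]
finger_gap: 0.321
grasp_force: 0.0
```

>>> carry_out --pt "-0.1 -1.84 0 -0.13 -0.35" --pt "-0.5 -3.65 0 -0.26 -0.35" --pt "-1.1 -5.4 0 -0.39 -0.35" --pt "-1.9 -7.1 0 -0.52 -0.35" --pt "-2.9 -8.6 0 -0.65 -0.35"

```text
time: 18.98
ee_pos: [0.4823, 0.1159, 0.1094]
tcp_rot: [0.002, 0.532, 0.847, 0.002]
ft_force: [0.5, -0.4, 0.5]
finger_gap: 0.322
grasp_force: 0.6
```

>>> carry_out --pt "-0.1 -1.84 0 -0.13 -0.35" --pt "-0.5 -3.65 0 -0.26 -0.35" --pt "-1.1 -5.4 0 -0.39 -0.35" --pt "-1.9 -7.1 0 -0.52 -0.35" --pt "-2.9 -8.6 0 -0.65 -0.35"

```text
time: 19.6
ee_pos: [0.4172, 0.0521, 0.1092]
tcp_rot: [0.002, 0.233, 0.972, 0.001]
ft_force: [1.5, 1.4, 0.3]
finger_gap: 0.324
grasp_force: 0.5
```

>>> carry_out --pt "0 0 0 0 -0.35" --pt "0 0 0 0 0.1" --pt "0 0 -2.5 0 0.1" --pt "0 0 -7 0 0.1" --pt "0 0 -11 0 0.1"

```text
time: 20.23
ee_pos: [0.4165, 0.0532, 0.2192]
tcp_rot: [0.0, 0.236, 0.972, 0.0]
ft_force: [0.5, -0.2, 0.1]
finger_gap: 0.55
grasp_force: 0.0
```

>>> carry_out --pt "0 0 0 0 0.1" --pt "0 0 0 0 0.1"

```text
time: 20.48
ee_pos: [0.4161, 0.0526, 0.2173]
tcp_rot: [0.0, 0.236, 0.972, 0.0]
ft_force: [0.6, 0.1, -0.6]
finger_gap: 0.551
grasp_force: 0.0
```

```bash
python3 - <<'E'
from h import *
np.set_printoptions(precision=4,suppress=True)
s=env.sense();p=P("wrist");w=save("wrist","w7.png");im=save("scene","s7.png")
print(s["time"],s["ee_pos"])
L={}
for c,t,z in(("wrist","strap_post",.091),("wrist","strap_pivot",.091),("scene","strap_post",.091),("scene","pin_mid",.065),("scene","pin_bar",.12)):
    r=env.landmark_of(c,t)
    if r: L[c,t]=atz(c,r[0]["xy"],z,p if c=="wrist" else None);print(c,t,r[0],L[c,t])
for k in ("wrist","scene"):
    if (k,"strap_post") in L:
        d=L[k,"strap_post"]-np.array([.5422,-.0135,.091]);print(np.linalg.norm(d),np.arctan2(d[1],d[0])-np.radians(78.2))
cv2.imwrite("pics/m7.png",cv2.resize(im[150:310,150:400],(750,480))[:,:,::-1])
E
```

```text
20.475 [0.4161 0.0526 0.2173]
wrist strap_post {'xy': [320.2, 199.0], 'conf': 0.79} [0.4153 0.0558 0.091 ]
wrist strap_pivot {'xy': [425.5, 277.3], 'conf': 0.68} [0.5091 0.0993 0.091 ]
scene strap_post {'xy': [348.3, 229.0], 'conf': 0.9} [0.4141 0.0534 0.091 ]
scene pin_mid {'xy': [221.5, 234.7], 'conf': 0.68} [0.5756 0.2127 0.065 ]
scene pin_bar {'xy': [349.1, 228.5], 'conf': 0.7} [0.3863 0.0824 0.12  ]
0.1446124625022671 1.2767343188879472
0.14453589980177145 1.2952599426812246
```

View pics/m7.png

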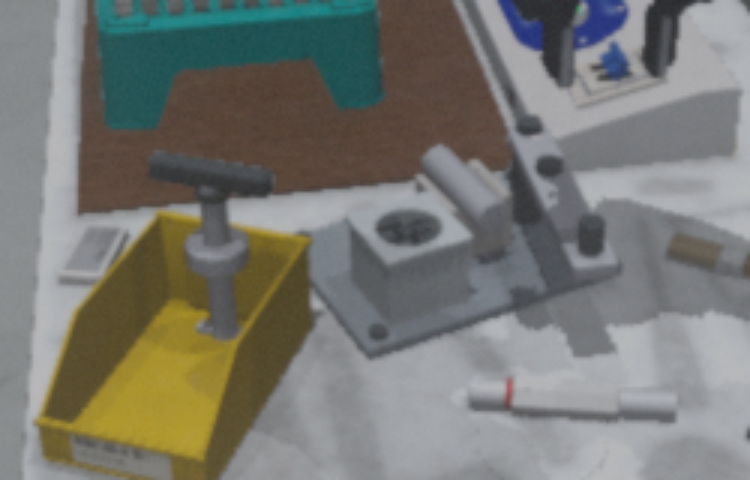

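The strap is open to about 1.28 rad, with its post at crop (592,235). The pin stands in the bin at (222,270), the bystanders have not moved, and the gripper is clear of everything.

```bash
python3 -c "
from workcell import env
print(env.hand_in())"
```

```text
the job is handed in; nothing more can be done
None
```

I worked the pin out past its four catches and stood it upright at rest in the parts bin, swung the strap open to about 1.28 rad (73°), left the plug gauge and brush where they lay, and handed the job in at about 21 s; the hand-in returned no verdict.

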